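# Set the azimuth dial of the rotator console and start it

### The job

On the grey antenna-rotator console, turn the big black dial, by pushing its upright finger post round with a fingertip, until the white index line on the dial lines up with the one long line on the white scale ring. Then press the round button beside it all the way down to start the rotator, and let go. Do not pinch the post or shift the scale ring, press the button only when the dial is set, and leave the mug, the morse key, the mouse and the brass adapter where they are.

Things in the scene. Friction and masses are not known exactly. Their poses are not given: they have to be found in the camera images.
- console: Fixed flat grey case, 190 (x) x 300 (y) x 65 mm high, with a level top. Origin: centre of its underside, on the desk; x points away from the robot at yaw 0, z up. The dial's axis stands at (0, 55) mm in this frame, the button at (-30, -105) mm. Switches and a dark window on its near side are only for looks.
- dial: Black flat dial, 120 mm across, its level top 83 mm above the desk, turning on a vertical axis inside the scale ring. Origin: on the axis, 18 mm below its top; x points along its white index line (5 mm wide, 14 to 60 mm from the axis); z up. Opposite stands the finger post; the rest of the top is flat. Turns either way without stops, about 2 N at the post, and stays where left.
- dial_mark (a point): Outer end of the white index line, on the dial's rim, 60 mm from the axis, at the height of the dial's top.
- post_top (a point): Centre of the top of the finger post: an upright aluminium cylinder, 18 mm in diameter and 26 mm tall, fixed on the dial 42 mm from its axis, opposite the index line. Its top is 26 mm above the dial's top (109 mm above the desk).
- target_line (a point): Where the index line's outer end must come: at the dial's rim (60 mm from the axis, height of the dial's top), in line with the long scale line. That line is black, radial, 5 mm wide, 26 mm long, on the flat white ring (176 mm across, 4 mm thick, very stiff to turn); the 23 other lines, every 15 degrees, are only 7 mm long and 1.6 mm wide.
- button_top (a point): Centre of the top of the round grey push button, 30 mm in diameter, in a black housing on the console's top. It is pressed straight down 6 mm, against a spring that takes about 5 N to bottom, and springs back.
- button (a joint): Travel of the button: 0 up, 0.006 m fully down.
- adapter: Loose brass plug adapter, a stepped cylinder 22 mm in diameter and 30 mm tall, standing on the console's far corner on the button's side. Leave alone. Origin: centre of its underside.
- mug: Loose white mug, 82 mm across and 95 mm tall, on the desk beside the console. Leave alone. Origin: centre of its underside.
- key: Loose morse paddle key on a steel base, about 120 x 70 mm and 46 mm tall, on the desk beside the console. Leave alone. Origin: centre of its underside.
- mouse: Loose computer mouse, 100 x 58 x 34 mm, on a blue mat 3 mm thick on the desk. Leave alone. Origin: centre of its underside.

How it is judged:
By the outcome, as a careful person would: the job done as asked, in the order asked, and still so for the second after the job is handed in, with the robot touching nothing.
It also fails if it takes over 58 s, if anything falls off the work surface, if the arm or the gripper's body presses on something with over 40 N, if the wrist force passes 120 N, or if a joint passes its speed limit or range.

### The arm

A 6-joint arm with a two-finger parallel gripper is mounted at the origin on the work surface. World frame = base frame: x ahead of the robot, y to its left, z up, the work surface at z = 0. Lengths are in m, angles in rad, forces in N, time in s.
With the tool pointing down it reaches from about 0.275 to 0.75 m from the base axis. Payload 10.2 kg.
Tool frame: the origin (TCP) lies between the finger pads; the fingertips stand 11 mm ahead of it and the grasp point (between the pads) lies 8 mm behind it; z points along the fingers, y is the direction in which the jaws open and shut (so a half turn about z gives the same grasp; the last joint's range is limited). The gripper opens to 88 mm and grips with 3 to 60 N. Pads are 18 mm wide; open, the fingers measure 123 mm over their backs; the gripper's body (75 mm by 187 mm) begins 45 mm behind the grasp point.
Start: joints at [-1.412, 0.313, 1.498, -0, 1.331, -0.223], TCP at [0.196, -0.487, 0.25] pointing down, gripper open.
Joint ranges: [-2.94, 2.94], [-0.97, 2.17], [0.19, 2.56], [-1.23, 4.37], [0.02, 3.11], [-2.88, 2.88]. Speed limits (rad/s): [2.39, 2.39, 3.01, 3.14, 3.14, 3.14].

### API

Orientations are given as a unit quaternion [x, y, z, w].
In Python, from station import bot, viewer gives the robot as it stands.
- The arm moves only by the tool arm_command, never from a script. Its argument "targets" is a list of rows, each an object of numbers: "claw": the closure, from -1 (fully open) to 1 (shut); "dx", "dy", "dz": the shift along the world's x, y, z in mm; "rx", "ry", "rz": the turn, a rotation vector about the world's x, y, z in degrees. A call has 1 to 12 rows; each row shifts and turns the commanded pose from where the row before left it; what a row does not reach is not made up. A row lasts 1/12 s, in which the tool goes at most 41.7 mm and 7.16 degrees, less where a joint would pass 70% of its speed; a pose out of reach is approached as far as the arm can. A call is refused whole if a number of a shift passes 41.7 or a number of a turn 7.16, either way. A call with a gripper value outside its range is refused whole. The fingers move at their own pace and stop on an object; "squeeze" is the grip in N (left out, the last holds). Time passes only in rows, so rows that do not move let the fingers close. It gives the time, the measured TCP pose, the force and the opening at its end, in the units of the state.
- bot.sense(): the state, without advancing time (a new reading comes with each control period).
- viewer.capture(name): name is "scene" or "top"; returns a dict with "pixels" (420x560x3 uint8, blue, green, red), "depth" (420x560 float32, m along the optical axis (not along the pixel's ray), 0 where there is no reading), "mtx" (3x3 intrinsics, pixels), "position" and "rotation" of the camera in the world. Camera axes: x right, y down, z forward; pixel columns grow to the right and rows downward; lengths in m; the calibration is good to about 2 mm. A picture is of the moment at which its call begins.
- bot.job_done(): hands the job in, once; it reports no verdict.
The state is a dict: "time": time; "q": joint angles; "joint_vel": joint speeds; "tau": joint torques, N m; "position": TCP position; "ee_rot": TCP orientation; "wrist_force": force on the tool from outside, world axes, zero at the start; "torque": the same for the moment, N m; "grip_width": opening from 0.0 (shut) to 1.0 (fully open).
Only numpy, scipy, OpenCV 4.12 (cv2) and the standard library are available. Lean on these libraries where they do the work, as an engineer would, in place of code of your own. Each camera call takes 0.05 s, during which the arm holds its last target. There are 200 camera calls.

## Working session

There is one attempt and no reset: what is moved stays moved. The work goes in short steps, Python scripts to look and compute and a tool call to move; the robot and the scene stay as the last step left them, time stands still between calls to the robot, and variables do not carry over. Pictures are saved under pics/ and viewed, about 8 in all and at most 12, crops included, and the job is handed in when it is done.

Besides the shell and the picture viewer there is one more tool, called after "Emit:" in YAML: its name, and indented under it one key for each argument. arm_command: Moves the arm, as the interface text tells. Its arguments: {"type":"object","properties":{"targets":{"type":"array","items":{"type":"object","properties":{"claw":{"type":"number"},"dx":{"type":"number"},"dy":{"type":"number"},"dz":{"type":"number"},"rx":{"type":"number"},"ry":{"type":"number"},"rz":{"type":"number"}}}},"squeeze":{"type":"number"}},"required":["targets"]}

```bash
mkdir -p pics; cat > h.py <<'E'
import numpy as np, cv2
from station import bot, viewer
def cap(n,f=None):
    c=viewer.capture(n)
    if f: cv2.imwrite('pics/'+f,c['pixels'])
    return c
def R(c):
    r=np.array(c['rotation'],float)
    if r.shape==(3,3): return r
    from scipy.spatial.transform import Rotation
    return Rotation.from_quat(r).as_matrix()
def ray(c,uv,z):
    uv=np.atleast_2d(np.array(uv,float))
    d=np.c_[uv,np.ones(len(uv))]@np.linalg.inv(c['mtx']).T@R(c).T
    p=np.array(c['position']); return p+d*((z-p[2])/d[:,2])[:,None]
def proj(c,P):
    q=(np.atleast_2d(P)-c['position'])@R(c)@np.array(c['mtx']).T
    return q[:,:2]/q[:,2:]
E
python3 - <<'E'
from h import *
a=cap('top','t1.png');b=cap('scene','s1.png')
for c in(a,b):print(c['mtx'],c['position'],c['rotation'])
print(bot.sense())
E
```

```text
[[466.22916326   0.         275.80781954]
 [  0.         466.22916326 206.88601762]
 [  0.           0.           1.        ]] [ 0.41102245 -0.07358014  1.44225328] [ 0.71076723 -0.70130399  0.03108683 -0.04490299]
[[465.72828193   0.         279.15197943]
 [  0.         465.72828193 210.22782602]
 [  0.           0.           1.        ]] [1.36386765 0.17277689 0.91822544] [ 0.55467628  0.73635083 -0.30899158 -0.23376457]
{'time': 0.1, 'q': array([-1.41239642e+00,  3.13363244e-01,  1.49831350e+00,  1.92026553e-06,
        1.33099475e+00, -2.23427259e-01]), 'joint_vel': array([ 0.00073565,  0.00061695, -0.00149839,  0.00092062, -0.00045808,
        0.00094797]), 'tau': array([ 2.83759247e-03, -4.02807605e+01, -2.52642453e+01,  6.95636286e-02,
        3.42294818e-02, -4.90921207e-05]), 'position': array([ 0.19556856, -0.48700766,  0.24925198]), 'ee_rot': array([ 9.81831187e-01,  1.89755707e-01,  1.84674314e-05, -5.39103120e-04]), 'wrist_force': array([-0.47966326,  0.55835995,  0.18179247]), 'torque': array([-0.02813239, -0.01726506,  0.0208847 ]), 'grip_width': 0.9959827627781612}
```

View pics/t1.png

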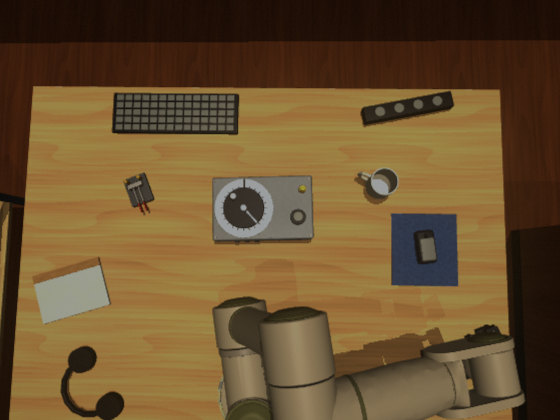

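View pics/s1.png

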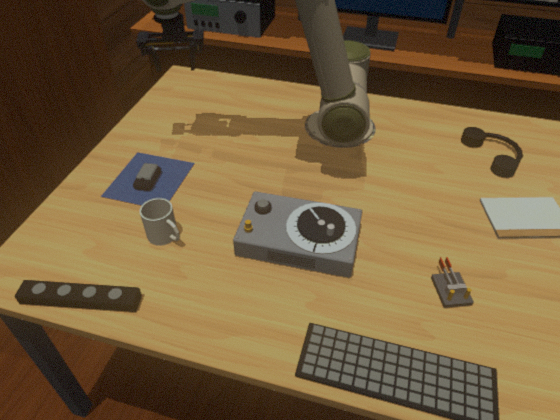

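The top view shows the dial at about (243,208), the index line toward (257,222), the post near (234,196), what looks like the long line near (244,183), the button at (298,216) and the adapter at (302,188). I'll enlarge both views next.

```bash
python3 - <<'E'
from h import *
a=cv2.imread('pics/t1.png');b=cv2.imread('pics/s1.png')
A=cv2.resize(a[168:250,205:320],None,fx=5,fy=5,interpolation=cv2.INTER_CUBIC)
B=cv2.resize(b[190:275,230:370],None,fx=4,fy=4,interpolation=cv2.INTER_CUBIC)[:190*2]
cv2.imwrite('pics/t1c.png',A)
t=cap('top');P=ray(t,[[243,208],[298,216],[302,188],[234,196]],.083);print(P)
# ring: white bright blob
g=a.min(2); m=((g>110)).astype('uint8'); m[:, :205]=0;m[:,320:]=0;m[:168]=0;m[250:]=0
cs,_=cv2.findContours(m,cv2.RETR_EXTERNAL,cv2.CHAIN_APPROX_NONE)
c=max(cs,key=cv2.contourArea);e=cv2.fitEllipse(c);print(e)
print(ray(t,[e[0]],.081))
gr=(a[168:250,205:320].max(2)>60).astype('uint8')
print(a[208,215:275].max(1))
E
```

```text
[[ 0.55308836  0.05036872  0.083     ]
 [ 0.5315721  -0.11120477  0.083     ]
 [ 0.61441887 -0.12219655  0.083     ]
 [ 0.58829206  0.07769621  0.083     ]]
((243.04165649414062, 207.31314086914062), (53.03367614746094, 55.170074462890625), 59.92074966430664)
[[0.5553297  0.05047308 0.081     ]]
[151 160 159 159 159 151 141 137  84  51  52  52  53  52  52  52  52  53
  53  52  53  53  53  53  52  88 144 159 159 158 158 101  57  55  56  55
  56  57  55  55  55  55  56  56  56  56  56  59  48 118 140 146 156 158
 159 159 160 159 124 114]
```

View pics/t1c.png

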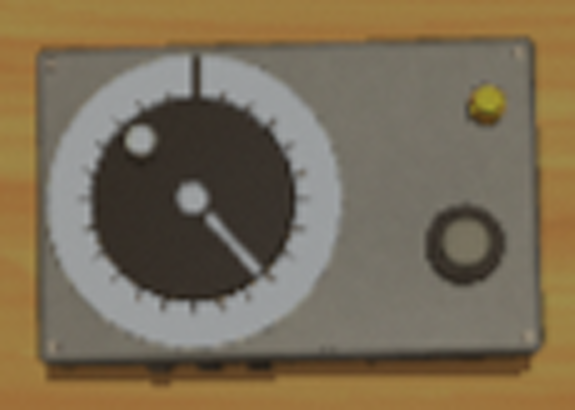

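The crop shows the long line at top (196,75), the index line's end at (258,273), the post top at (140,140), the button at (465,242) and the adapter at (487,104). I'll convert these to world positions and angles.

```bash
cat >> h.py <<'E'
def measure(c,C=None,verbose=1):
    """dial centre, target angle, index angle, post angle from top view"""
    g=c['pixels'].max(2).astype(np.float32)
    C=np.array([.5553,.0505]) if C is None else C
    th=np.radians(np.arange(0,360,.25))
    def samp(r0,r1,z):
        acc=0;rs=np.arange(r0,r1,.001)
        for r in rs:
            P=np.c_[C[0]+r*np.cos(th),C[1]+r*np.sin(th),np.full(len(th),z)]
            uv=proj(c,P).astype(np.float32)
            acc=acc+cv2.remap(g,uv[:,:1].copy(),uv[:,1:].copy(),cv2.INTER_CUBIC).ravel()
        return acc/len(rs)
    def peak(s):
        i=s.argmax();w=np.arange(i-32,i+33)%len(s);v=np.clip(s[w]-np.median(s)-.3*(s[i]-np.median(s)),0,None)
        return np.degrees(th[i])+.25*(v@np.arange(-32,33))/v.sum()
    t=peak(-samp(.072,.084,.081)); m=peak(samp(.030,.056,.083))
    return t,m
E
python3 - <<'E'
from h import *
c=cap('top')
f=lambda x,y:[205+(x+.5)/5-.5,168+(y+.5)/5-.5]
C=ray(c,f(192,198),.083)[0];L=ray(c,[f(196,57),f(196,97)],.081);M=ray(c,f(258,273),.083)[0];P=ray(c,f(140,140),.109)[0]
B=ray(c,f(465,242),.080)[0];A=ray(c,f(487,104),.095)[0]
print(C,L,M,P,B,A)
corners=ray(c,[f(38,52),f(533,40),f(540,347),f(42,360)],.065);print(corners,corners.mean(0))
d=c['depth']
R0=np.array([.5553,.0505])
for n,p in dict(L=L[0],M=M,P=P).items():
    v=p[:2]-R0;print(n,np.degrees(np.arctan2(v[1],v[0])),np.hypot(*v))
print(measure(c))
for n,q in dict(dial=f(192,240),post=f(140,140),but=f(465,242),hub=f(192,198),ring=f(70,198),top=f(380,198)).items():
    u,v=np.round(q).astype(int);Z=d[v,u];print(n,(np.array(c['position'])+R(c)@(np.linalg.inv(c['mtx'])@[q[0],q[1],1])*Z))
E
```

```text
[0.55545025 0.05042066 0.083     ] [[0.63963344 0.05007757 0.081     ]
 [0.61570808 0.04955583 0.081     ]] [0.5118132  0.01078701 0.083     ] [0.58601802 0.07888316 0.109     ] [ 0.53182322 -0.11011651  0.08      ] [ 0.61144473 -0.12177722  0.095     ]
[[ 0.6442896   0.14651903  0.065     ]
 [ 0.65487529 -0.15000032  0.065     ]
 [ 0.47160759 -0.15526959  0.065     ]
 [ 0.45992736  0.13877719  0.065     ]] [ 0.55767496 -0.00499343  0.065     ]
L -0.2869980964972788 0.08433449369660193
M -137.597060301954 0.058891622508224786
P 42.737641870091394 0.04182344347145938
(np.float64(359.66380458539567), np.float64(223.09310230537142))
dial [0.5304633  0.04963816 0.08562119]
post [0.58621061 0.07905096 0.10753267]
but [ 0.53122556 -0.10993574  0.08673977]
hub [0.55506515 0.05009003 0.08662429]
ring [0.55641589 0.12478013 0.06542262]
top [ 0.55922093 -0.0597616   0.06060789]
```

Emit:
arm_command:
  targets:
    - {"claw": 1,"dx": 20.6,"dy": 27,"rz": -3.5}
    - {"claw": 1,"dx": 20.6,"dy": 27,"rz": -3.5}
    - {"claw": 1,"dx": 20.6,"dy": 27,"rz": -3.5}
    - {"claw": 1,"dx": 20.6,"dy": 27,"rz": -3.5}
    - {"claw": 1,"dx": 20.6,"dy": 27,"rz": -3.5}
    - {"claw": 1,"dx": 20.6,"dy": 27,"rz": -3.5}
    - {"claw": 1,"dx": 20.6,"dy": 27,"rz": -3.5}
    - {"claw": 1,"dx": 20.6,"dy": 27,"rz": -3.5}
    - {"claw": 1,"dx": 20.6,"dy": 27,"rz": -3.5}
    - {"claw": 1,"dx": 20.6,"dy": 27,"rz": -3.5}
  squeeze: 10

```text
validation failed for argument at $.ta...
```

Emit:
arm_command:
  targets:
    - {"claw": 1,"dx": 20.6,"dy": 27,"rz": -3.5}
    - {"claw": 1,"dx": 20.6,"dy": 27,"rz": -3.5}
    - {"claw": 1,"dx": 20.6,"dy": 27,"rz": -3.5}
    - {"claw": 1,"dx": 20.6,"dy": 27,"rz": -3.5}
    - {"claw": 1,"dx": 20.6,"dy": 27,"rz": -3.5}
    - {"claw": 1,"dx": 20.6,"dy": 27,"rz": -3.5}
    - {"claw": 1,"dx": 20.6,"dy": 27,"rz": -3.5}
    - {"claw": 1,"dx": 20.6,"dy": 27,"rz": -3.5}
    - {"claw": 1,"dx": 20.6,"dy": 27,"rz": -3.5}
    - {"claw": 1,"dx": 20.6,"dy": 27,"rz": -3.5}
    - {"claw": 1}
    - {"claw": 1}

```text
validation failed for argument at $.ta...
```

Emit:
arm_command:
  targets:
    - {"claw": 1.0,"dx": 20.6,"dy": 27.0,"dz": 0.0,"rx": 0.0,"ry": 0.0,"rz": -3.5}
  squeeze: 10

```text
time: 0.28
position: [0.2143, -0.4625, 0.2491]
ee_rot: [0.987, 0.158, -0.0, 0.0]
wrist_force: [0.2, 0.5, -0.6]
grip_width: 0.945
```

Emit:
arm_command:
  targets:
    - {"claw": 1,"dx": 20.6,"dy": 27,"dz": 0,"rx": 0,"ry": 0,"rz": -3.5}
    - {"claw": 1,"dx": 20.6,"dy": 27,"dz": 0,"rx": 0,"ry": 0,"rz": -3.5}
    - {"claw": 1,"dx": 20.6,"dy": 27,"dz": 0,"rx": 0,"ry": 0,"rz": -3.5}
    - {"claw": 1,"dx": 20.6,"dy": 27,"dz": 0,"rx": 0,"ry": 0,"rz": -3.5}
    - {"claw": 1,"dx": 20.6,"dy": 27,"dz": 0,"rx": 0,"ry": 0,"rz": -3.5}
    - {"claw": 1,"dx": 20.6,"dy": 27,"dz": 0,"rx": 0,"ry": 0,"rz": -3.5}
    - {"claw": 1,"dx": 20.6,"dy": 27,"dz": 0,"rx": 0,"ry": 0,"rz": -3.5}
    - {"claw": 1,"dx": 20.6,"dy": 27,"dz": 0,"rx": 0,"ry": 0,"rz": -3.5}
    - {"claw": 1,"dx": 20.6,"dy": 27,"dz": 0,"rx": 0,"ry": 0,"rz": -3.5}
    - {"claw": 1,"dx": 20.6,"dy": 27,"dz": 0,"rx": 0,"ry": 0,"rz": -3.5}

```text
time: 1.12
position: [0.4229, -0.1887, 0.2498]
ee_rot: [0.989, -0.146, 0.0, 0.0]
wrist_force: [-0.3, -1.4, 0.2]
grip_width: 0.193
```

Emit:
arm_command:
  targets:
    - {"claw": 1,"dx": 20.6,"dy": 27,"dz": 0,"rx": 0,"ry": 0,"rz": -3.5}
    - {"claw": 1,"dx": 20.6,"dy": 27,"dz": 0,"rx": 0,"ry": 0,"rz": -3.5}
    - {"claw": 1,"dx": 20.6,"dy": 27,"dz": 0,"rx": 0,"ry": 0,"rz": -3.5}
    - {"claw": 1,"dx": 20.6,"dy": 27,"dz": 0,"rx": 0,"ry": 0,"rz": -3.5}
    - {"claw": 1,"dx": 20.6,"dy": 27,"dz": 0,"rx": 0,"ry": 0,"rz": -3.5}
    - {"claw": 1,"dx": 20.6,"dy": 27,"dz": 0,"rx": 0,"ry": 0,"rz": -3.5}
    - {"claw": 1,"dx": 20.6,"dy": 27,"dz": 0,"rx": 0,"ry": 0,"rz": -3.5}
    - {"claw": 1,"dx": 20.6,"dy": 27,"dz": 0,"rx": 0,"ry": 0,"rz": -3.5}
    - {"claw": 1,"dx": 20.6,"dy": 27,"dz": 0,"rx": 0,"ry": 0,"rz": -3.5}
    - {"claw": 1,"dx": 0,"dy": 0,"dz": 0,"rx": 0,"ry": 0,"rz": 0}
    - {"claw": 1,"dx": 0,"dy": 0,"dz": 0,"rx": 0,"ry": 0,"rz": 0}

```text
time: 2.03
position: [0.6078, 0.0539, 0.2489]
ee_rot: [0.914, -0.407, -0.001, 0.0]
wrist_force: [0.4, -0.6, -0.5]
grip_width: 0.005
```

Emit:
arm_command:
  targets:
    - {"claw": 1,"dx": 0,"dy": 1.9,"dz": -35,"rx": 0,"ry": 0,"rz": 1}
    - {"claw": 1,"dx": 0,"dy": 0,"dz": -35,"rx": 0,"ry": 0,"rz": 0}
    - {"claw": 1,"dx": 0,"dy": 0,"dz": -30,"rx": 0,"ry": 0,"rz": 0}
    - {"claw": 1,"dx": 0,"dy": 0,"dz": -25,"rx": 0,"ry": 0,"rz": 0}
    - {"claw": 1,"dx": 0,"dy": 0,"dz": -21,"rx": 0,"ry": 0,"rz": 0}
    - {"claw": 1,"dx": 0,"dy": 0,"dz": 0,"rx": 0,"ry": 0,"rz": 0}
    - {"claw": 1,"dx": -3.4,"dy": 3.7,"dz": 0,"rx": 0,"ry": 0,"rz": 0}
    - {"claw": 1,"dx": -3.4,"dy": 3.6,"dz": 0,"rx": 0,"ry": 0,"rz": 0}
    - {"claw": 1,"dx": 0,"dy": 0,"dz": 0,"rx": 0,"ry": 0,"rz": 0}

```text
time: 2.78
position: [0.6008, 0.0624, 0.1056]
ee_rot: [0.917, -0.4, 0.001, -0.0]
wrist_force: [-0.2, 0.5, 0.5]
grip_width: 0.005
```

```bash
python3 - <<'E'
from h import *
s=bot.sense();p=s['position'];print(p,s['ee_rot'],s['wrist_force'])
v=p[:2]-np.array([.5555,.0503]);print(np.hypot(*v)*1e3)
for k in range(20):
    f=lambda a:np.array([[np.cos(a),-np.sin(a)],[np.sin(a),np.cos(a)]])@v
    d=f(np.radians(6.9)*(k+1))-f(np.radians(6.9)*k);print(np.round(d*1e3,1))
E
```

```text
[0.60080374 0.06244493 0.10561054] [ 9.16730423e-01 -3.99504493e-01  1.14071043e-03 -4.35851600e-04] [-0.17240055  0.47382585  0.49764293]
46.90339188378781
[-1.8  5.4]
[-2.4  5.1]
[-3.   4.8]
[-3.6  4.4]
[-4.1  3.9]
[-4.5  3.4]
[-4.9  2.8]
[-5.2  2.2]
[-5.4  1.6]
[-5.6  0.9]
[-5.6  0.3]
[-5.6 -0.4]
[-5.5 -1.1]
[-5.4 -1.8]
[-5.1 -2.4]
[-4.8 -3. ]
[-4.4 -3.5]
[-3.9 -4. ]
[-3.4 -4.5]
[-2.9 -4.9]
```

Emit:
arm_command:
  targets:
    - {"claw": 1,"dx": -1.8,"dy": 5.4,"dz": 0,"rx": 0,"ry": 0,"rz": 6.9}
    - {"claw": 1,"dx": -2.4,"dy": 5.1,"dz": 0,"rx": 0,"ry": 0,"rz": 6.9}
    - {"claw": 1,"dx": -3.0,"dy": 4.8,"dz": 0,"rx": 0,"ry": 0,"rz": 6.9}
    - {"claw": 1,"dx": -3.6,"dy": 4.4,"dz": 0,"rx": 0,"ry": 0,"rz": 6.9}
    - {"claw": 1,"dx": -4.1,"dy": 3.9,"dz": 0,"rx": 0,"ry": 0,"rz": 6.9}
    - {"claw": 1,"dx": 0,"dy": 0,"dz": 0,"rx": 0,"ry": 0,"rz": 0}

```text
time: 3.28
position: [0.5862, 0.0863, 0.1054]
ee_rot: [0.994, -0.107, 0.002, -0.0]
wrist_force: [0.4, 0.1, 0.8]
grip_width: 0.006
```

Emit:
arm_command:
  targets:
    - {"claw": 1,"dx": -4.5,"dy": 3.4,"dz": 0,"rx": 0,"ry": 0,"rz": 6.9}
    - {"claw": 1,"dx": -4.9,"dy": 2.8,"dz": 0,"rx": 0,"ry": 0,"rz": 6.9}
    - {"claw": 1,"dx": -5.2,"dy": 2.2,"dz": 0,"rx": 0,"ry": 0,"rz": 6.9}
    - {"claw": 1,"dx": -5.4,"dy": 1.6,"dz": 0,"rx": 0,"ry": 0,"rz": 6.9}
    - {"claw": 1,"dx": -5.6,"dy": 0.9,"dz": 0,"rx": 0,"ry": 0,"rz": 6.9}
    - {"claw": 1,"dx": 0,"dy": 0,"dz": 0,"rx": 0,"ry": 0,"rz": 0}

```text
time: 3.78
position: [0.5603, 0.0969, 0.1049]
ee_rot: [0.982, 0.19, 0.001, 0.0]
wrist_force: [-0.4, 0.7, 0.5]
grip_width: 0.005
```

```bash
python3 - <<'E'
from h import *
print(bot.sense()['q'])
a=cap('top');b=cap('scene')
A=cv2.resize(a['pixels'][150:260,195:325],None,fx=3,fy=3,interpolation=cv2.INTER_CUBIC)
B=cv2.resize(b['pixels'][160:270,230:360],None,fx=3,fy=3,interpolation=cv2.INTER_CUBIC)
cv2.imwrite('pics/m1.png',np.hstack([A,B]))
E
```

```text
[-3.49257870e-02  5.55255522e-01  1.53903585e+00  3.87819583e-04
  1.04566252e+00  1.15257805e+00]
```

View pics/m1.png

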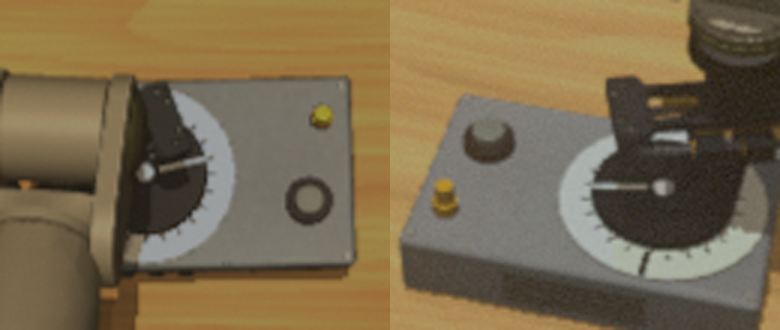

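The combined view shows the dial turning: the index line now points right in the top view, tip at (205,160), and the long line stays put. I'll carry on round.

Emit:
arm_command:
  targets:
    - {"claw": 1,"dx": -5.6,"dy": 0.3,"dz": 0,"rx": 0,"ry": 0,"rz": 6.9}
    - {"claw": 1,"dx": -5.6,"dy": -0.4,"dz": 0,"rx": 0,"ry": 0,"rz": 6.9}
    - {"claw": 1,"dx": -5.5,"dy": -1.1,"dz": 0,"rx": 0,"ry": 0,"rz": 6.9}
    - {"claw": 1,"dx": -5.4,"dy": -1.8,"dz": 0,"rx": 0,"ry": 0,"rz": 6.9}
    - {"claw": 1,"dx": -5.1,"dy": -2.4,"dz": 0,"rx": 0,"ry": 0,"rz": 6.9}
    - {"claw": 1,"dx": 0,"dy": 0,"dz": 0,"rx": 0,"ry": 0,"rz": 0}

```text
time: 4.38
position: [0.5328, 0.0908, 0.104]
ee_rot: [0.882, 0.472, -0.0, -0.0]
wrist_force: [-0.5, 0.4, -0.2]
grip_width: 0.007
```

Emit:
arm_command:
  targets:
    - {"claw": 1,"dx": -4.8,"dy": -3.0,"dz": 0,"rx": 0,"ry": 0,"rz": 6.9}
    - {"claw": 1,"dx": -4.4,"dy": -3.5,"dz": 0,"rx": 0,"ry": 0,"rz": 6.9}
    - {"claw": 1,"dx": -3.9,"dy": -4.0,"dz": 0,"rx": 0,"ry": 0,"rz": 6.9}
    - {"claw": 1,"dx": -3.4,"dy": -4.5,"dz": 0,"rx": 0,"ry": 0,"rz": 6.9}
    - {"claw": 1,"dx": 0,"dy": 0,"dz": 0,"rx": 0,"ry": 0,"rz": 0}
    - {"claw": 1,"dx": 0,"dy": 0,"dz": 0,"rx": 0,"ry": 0,"rz": 0}

```text
time: 4.88
position: [0.517, 0.0757, 0.1039]
ee_rot: [0.746, 0.666, -0.0, 0.0]
wrist_force: [-0.4, 0.7, -1.1]
grip_width: 0.003
```

```bash
python3 - <<'E'
from h import *
print(bot.sense()['q'])
a=cap('top');b=cap('scene')
A=cv2.resize(a['pixels'][150:260,195:325],None,fx=3,fy=3,interpolation=cv2.INTER_CUBIC)
B=cv2.resize(b['pixels'][160:270,230:360],None,fx=3,fy=3,interpolation=cv2.INTER_CUBIC)
cv2.imwrite('pics/m2.png',np.hstack([A,B]))
for c in (a,b):
    print([round(float(x),1) for x in measure(c)])
E
```

```text
[-7.87770901e-02  4.71140355e-01  1.68350394e+00 -5.20586730e-04
  9.86615011e-01  3.54536056e-02]
[182.4, 102.2]
[151.1, 350.1]
```

View pics/m2.png

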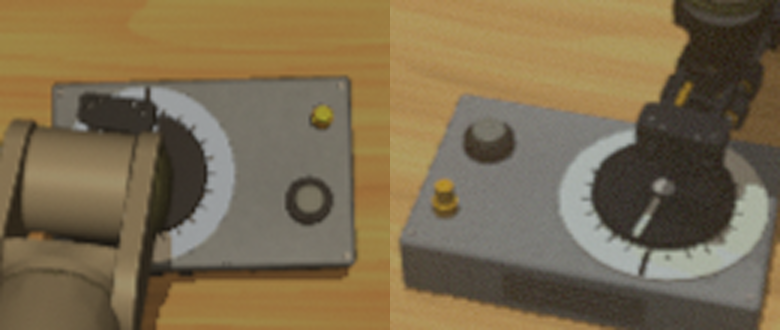

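The scene half shows the index line at tip (637,235), short of the long line at (645,262). By measurement it stands at about 350°, so roughly 9.5° remains.

Emit:
arm_command:
  targets:
    - {"claw": 1,"dx": -1.8,"dy": -3.0,"dz": 0,"rx": 0,"ry": 0,"rz": 4.25}
    - {"claw": 1,"dx": -1.5,"dy": -3.1,"dz": 0,"rx": 0,"ry": 0,"rz": 4.25}
    - {"claw": 1,"dx": 0,"dy": 0,"dz": 0,"rx": 0,"ry": 0,"rz": 0}
    - {"claw": 1,"dx": 0,"dy": 0,"dz": 0,"rx": 0,"ry": 0,"rz": 0}

```text
time: 5.32
position: [0.5135, 0.0699, 0.1037]
ee_rot: [0.693, 0.72, -0.0, 0.0]
wrist_force: [0.0, -0.0, -1.0]
grip_width: 0.007
```

```bash
cat >> h.py <<'E'
def measure2(c,C=np.array([.5555,.0503])):
    """scene view: angles of long line and index within +-25 deg of 0, by dark/white centroid on unrolled ring"""
    g=c['pixels'].max(2).astype(np.float32); th=np.radians(np.arange(-25,25,.25)); out=[]
    for r0,r1,z,sg in((.073,.084,.069,-1),(.030,.057,.083,1)):
        rs=np.arange(r0,r1,.001); T,Rr=np.meshgrid(th,rs)
        P=np.stack([C[0]+Rr*np.cos(T),C[1]+Rr*np.sin(T),np.full_like(T,z)],-1).reshape(-1,3)
        uv=proj(c,P).astype(np.float32).reshape(*T.shape,2)
        s=sg*cv2.remap(g,uv[...,0].copy(),uv[...,1].copy(),cv2.INTER_CUBIC).mean(0)
        i=s.argmax(); s=np.clip(s-np.median(s)-.3*(s[i]-np.median(s)),0,None); s[abs(np.degrees(th-th[i]))>8]=0
        out.append(round(float(np.degrees(s@th/s.sum())),2))
    return out
E
python3 - <<'E'
from h import *
b=cap('scene');print('scene',measure2(b),bot.sense()['position'])
import glob
c0=b.copy();c0['pixels']=cv2.imread('pics/s1.png');print('scene start',measure2(c0))
E
```

```text
scene [0.97, -1.35] [0.51347433 0.06999179 0.10367218]
scene start [0.98, 13.1]
```

Emit:
arm_command:
  targets:
    - {"claw": 1,"dx": 0,"dy": 8,"dz": 0,"rx": 0,"ry": 0,"rz": 0}
    - {"claw": 1,"dx": 0,"dy": 4,"dz": 5,"rx": 0,"ry": 0,"rz": 0}
    - {"claw": 1,"dx": 0,"dy": 0,"dz": 30,"rx": 0,"ry": 0,"rz": 0}
    - {"claw": 1,"dx": -10,"dy": -20,"dz": 35,"rx": 0,"ry": 0,"rz": 0}
    - {"claw": 1,"dx": -35,"dy": -20,"dz": 0,"rx": 0,"ry": 0,"rz": 0}
    - {"claw": 1,"dx": -35,"dy": -20,"dz": 0,"rx": 0,"ry": 0,"rz": 0}
    - {"claw": 1,"dx": -35,"dy": -20,"dz": 0,"rx": 0,"ry": 0,"rz": 0}
    - {"claw": 1,"dx": -20,"dy": -35,"dz": 0,"rx": 0,"ry": 0,"rz": 0}
    - {"claw": 1,"dx": 0,"dy": -35,"dz": 0,"rx": 0,"ry": 0,"rz": 0}
    - {"claw": 1,"dx": 0,"dy": -35,"dz": 0,"rx": 0,"ry": 0,"rz": 0}
    - {"claw": 1,"dx": 0,"dy": 0,"dz": 0,"rx": 0,"ry": 0,"rz": 0}

```text
time: 6.28
position: [0.3786, -0.1072, 0.1746]
ee_rot: [0.694, 0.72, -0.0, 0.001]
wrist_force: [-0.1, 1.5, -0.0]
grip_width: 0.008
```

```bash
python3 - <<'E'
from h import *
a=cap('top');b=cap('scene')
A=cv2.resize(a['pixels'][165:250,205:275],None,fx=6,fy=6,interpolation=cv2.INTER_CUBIC)
B=cv2.resize(b['pixels'][195:262,275:365],None,fx=4,fy=4,interpolation=cv2.INTER_CUBIC)
o=np.zeros((510,780,3),np.uint8);o[:510,:420]=A;o[:268,420:]=B;cv2.imwrite('pics/m3.png',o)
print('top',measure2(a),'scene',measure2(b))
for dC in((.001,.001),(0,.001),(.001,0)): print(measure2(a,np.array([.5555,.0503])+dC),measure2(b,np.array([.5555,.0503])+dC))
E
```

```text
top [0.6, -1.74] scene [0.98, -1.3]
[-0.12, -3.12] [0.27, -2.66]
[-0.13, -3.06] [0.25, -2.61]
[0.62, -1.79] [1.0, -1.35]
```

View pics/m3.png

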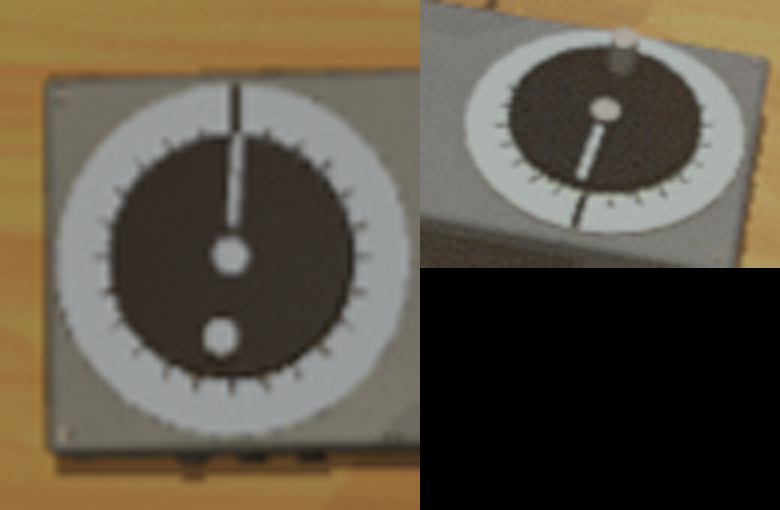

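The view shows the index line (236,135)–(233,225) nearly aligned with the long line (236,85–130), about 2° short. Next I'll refine the measurement independently of the assumed centre by fitting the index line together with the post.

```bash
cat >> h.py <<'E'
def lat(c,C,r,z,sg,w=.014):
    g=c['pixels'].max(2).astype(np.float32);y=np.arange(-w,w,.0004)
    P=np.c_[np.full(len(y),C[0]+r),C[1]+y,np.full(len(y),z)];uv=proj(c,P).astype(np.float32)
    s=sg*cv2.remap(g,uv[:,:1].copy(),uv[:,1:].copy(),cv2.INTER_CUBIC).ravel()
    s=np.clip(s-s.min()-.5*np.ptp(s),0,None);return (s@y)/s.sum()
def final(c,C=np.array([.5555,.0503])):
    rs=np.arange(.024,.055,.002);I=[lat(c,C,r,.083,1) for r in rs]
    pr=np.arange(-.046,-.038,.001);p=np.mean([lat(c,C,r,.109,1,.018) for r in pr])
    tr=np.arange(.068,.083,.002);T=np.mean([lat(c,C,r,.069,-1,.010) for r in tr])
    k=np.polyfit(rs,I,1);kp=(np.mean(I)-p)/(rs.mean()+.042)
    y0=p+kp*.042
    return dict(idx_fit=np.degrees(k[0]),idx_post=np.degrees(kp),axis_y=y0*1e3,tgt=np.degrees((T-y0)/tr.mean()),tgt_c=np.degrees(T/tr.mean()))
E
python3 - <<'E'
from h import *
for n in('top','scene'): print(n,{k:round(float(v),2) for k,v in final(cap(n)).items()})
E
```

```text
top {'idx_fit': -2.47, 'idx_post': -2.02, 'axis_y': 0.25, 'tgt': 0.36, 'tgt_c': 0.55}
scene {'idx_fit': -2.5, 'idx_post': -3.14, 'axis_y': 1.39, 'tgt': -0.06, 'tgt_c': 1.01}
```

Emit:
arm_command:
  targets:
    - {"claw": 1,"dx": 22.5,"dy": 31.5,"dz": 0,"rx": 0,"ry": 0,"rz": 0}
    - {"claw": 1,"dx": 22.5,"dy": 31.5,"dz": 0,"rx": 0,"ry": 0,"rz": 0}
    - {"claw": 1,"dx": 22.5,"dy": 31.5,"dz": 0,"rx": 0,"ry": 0,"rz": 0}
    - {"claw": 1,"dx": 22.5,"dy": 31.5,"dz": 0,"rx": 0,"ry": 0,"rz": 0}
    - {"claw": 1,"dx": 22.5,"dy": 31.5,"dz": 0,"rx": 0,"ry": 0,"rz": 0}
    - {"claw": 1,"dx": 22.5,"dy": 31.5,"dz": 0,"rx": 0,"ry": 0,"rz": 0}
    - {"claw": 1,"dx": 0,"dy": 0,"dz": 0,"rx": 0,"ry": 0,"rz": 0}
    - {"claw": 1,"dx": 0,"dy": 0,"dz": -30,"rx": 0,"ry": 0,"rz": 0}
    - {"claw": 1,"dx": 0,"dy": 0,"dz": -25,"rx": 0,"ry": 0,"rz": 0}
    - {"claw": 1,"dx": 0,"dy": 0,"dz": -15,"rx": 0,"ry": 0,"rz": 0}
    - {"claw": 1,"dx": 0,"dy": 0,"dz": 0,"rx": 0,"ry": 0,"rz": 0}
    - {"claw": 1,"dx": 0,"dy": 0,"dz": 0,"rx": 0,"ry": 0,"rz": 0}

```text
time: 7.48
position: [0.5128, 0.0869, 0.1038]
ee_rot: [0.691, 0.723, -0.0, -0.0]
wrist_force: [0.5, 0.4, 0.7]
grip_width: 0.006
```

```bash
python3 -c "
from h import *
print(bot.sense()['position'])"
```

```text
[0.51280667 0.08686177 0.10381796]
```

Emit:
arm_command:
  targets:
    - {"claw": 1,"dx": 0,"dy": -8,"dz": 0,"rx": 0,"ry": 0,"rz": 0}
    - {"claw": 1,"dx": 0,"dy": -6,"dz": 0,"rx": 0,"ry": 0,"rz": 0}
    - {"claw": 1,"dx": 0,"dy": 0,"dz": 0,"rx": 0,"ry": 0,"rz": 0}
    - {"claw": 1,"dx": 0,"dy": -2.5,"dz": 0,"rx": 0,"ry": 0,"rz": 0}
    - {"claw": 1,"dx": 0,"dy": -1.2,"dz": 0,"rx": 0,"ry": 0,"rz": 0}
    - {"claw": 1,"dx": 0,"dy": -1.2,"dz": 0,"rx": 0,"ry": 0,"rz": 0}
    - {"claw": 1,"dx": 0,"dy": 0,"dz": 0,"rx": 0,"ry": 0,"rz": 0}
    - {"claw": 1,"dx": 0,"dy": 0,"dz": 0,"rx": 0,"ry": 0,"rz": 0}

```text
time: 8.15
position: [0.5133, 0.067, 0.1038]
ee_rot: [0.692, 0.722, 0.0, 0.0]
wrist_force: [-0.7, 0.2, 1.2]
grip_width: 0.008
```

```bash
python3 -c "
from h import *
print(bot.sense()['position'],measure2(cap('scene')))"
```

```text
[0.51334202 0.06704114 0.1037685 ] [0.98, 2.47]
```

Emit:
arm_command:
  targets:
    - {"claw": 1,"dx": 0,"dy": 8,"dz": 0,"rx": 0,"ry": 0,"rz": 0}
    - {"claw": 1,"dx": 0,"dy": 4,"dz": 5,"rx": 0,"ry": 0,"rz": 0}
    - {"claw": 1,"dx": 0,"dy": 0,"dz": 30,"rx": 0,"ry": 0,"rz": 0}
    - {"claw": 1,"dx": -10,"dy": -20,"dz": 35,"rx": 0,"ry": 0,"rz": 0}
    - {"claw": 1,"dx": -35,"dy": -20,"dz": 0,"rx": 0,"ry": 0,"rz": 0}
    - {"claw": 1,"dx": -35,"dy": -20,"dz": 0,"rx": 0,"ry": 0,"rz": 0}
    - {"claw": 1,"dx": -35,"dy": -20,"dz": 0,"rx": 0,"ry": 0,"rz": 0}
    - {"claw": 1,"dx": -20,"dy": -35,"dz": 0,"rx": 0,"ry": 0,"rz": 0}
    - {"claw": 1,"dx": 0,"dy": -35,"dz": 0,"rx": 0,"ry": 0,"rz": 0}
    - {"claw": 1,"dx": 0,"dy": -35,"dz": 0,"rx": 0,"ry": 0,"rz": 0}
    - {"claw": 1,"dx": 0,"dy": 0,"dz": 0,"rx": 0,"ry": 0,"rz": 0}

```text
time: 9.12
position: [0.3785, -0.1102, 0.1745]
ee_rot: [0.693, 0.721, -0.0, 0.001]
wrist_force: [-1.1, 0.9, -0.4]
grip_width: 0.004
```

```bash
python3 - <<'E'
from h import *
for n in('top','scene'):
    c=cap(n);print(n,measure2(c),{k:round(float(v),2) for k,v in final(c).items()})
    if n=='top':cv2.imwrite('pics/m4.png',cv2.resize(c['pixels'][168:225,220:265],None,fx=10,fy=10,interpolation=cv2.INTER_CUBIC))
print(bot.sense()['position'])
E
```

```text
top [0.6, 1.73] {'idx_fit': 1.24, 'idx_post': 1.66, 'axis_y': 0.08, 'tgt': 0.48, 'tgt_c': 0.54}
scene [0.99, 2.52] {'idx_fit': 1.45, 'idx_post': -1.46, 'axis_y': 2.84, 'tgt': -1.16, 'tgt_c': 1.0}
[ 0.37828291 -0.10634022  0.17392295]
```

View pics/m4.png

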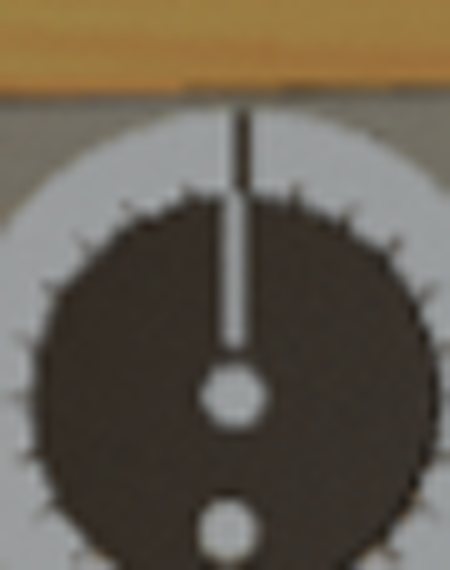

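The crop shows the index line at x≈234 and the long line at x≈242 (about 239 after parallax). The dial overshot by roughly 1.2–1.4°, so I'll nudge it back from the other side.

Emit:
arm_command:
  targets:
    - {"claw": 1,"dx": 22.5,"dy": 20,"dz": 0,"rx": 0,"ry": 0,"rz": 0}
    - {"claw": 1,"dx": 22.5,"dy": 20,"dz": 0,"rx": 0,"ry": 0,"rz": 0}
    - {"claw": 1,"dx": 22.5,"dy": 20,"dz": 0,"rx": 0,"ry": 0,"rz": 0}
    - {"claw": 1,"dx": 22.5,"dy": 20,"dz": 0,"rx": 0,"ry": 0,"rz": 0}
    - {"claw": 1,"dx": 22.5,"dy": 20,"dz": 0,"rx": 0,"ry": 0,"rz": 0}
    - {"claw": 1,"dx": 22.5,"dy": 20,"dz": 0,"rx": 0,"ry": 0,"rz": 0}
    - {"claw": 1,"dx": 0,"dy": 0,"dz": 0,"rx": 0,"ry": 0,"rz": 0}
    - {"claw": 1,"dx": 0,"dy": 0,"dz": -30,"rx": 0,"ry": 0,"rz": 0}
    - {"claw": 1,"dx": 0,"dy": 0,"dz": -25,"rx": 0,"ry": 0,"rz": 0}
    - {"claw": 1,"dx": 0,"dy": 0,"dz": -15,"rx": 0,"ry": 0,"rz": 0}
    - {"claw": 1,"dx": 0,"dy": 0,"dz": 0,"rx": 0,"ry": 0,"rz": 0}
    - {"claw": 1,"dx": 0,"dy": 0,"dz": 0,"rx": 0,"ry": 0,"rz": 0}

```text
time: 10.22
position: [0.5128, 0.015, 0.1038]
ee_rot: [0.691, 0.723, -0.0, -0.001]
wrist_force: [0.3, -0.1, 0.2]
grip_width: 0.005
```

```bash
python3 -c "
from h import *
print(measure2(cap('scene')),bot.sense()['position'])"
```

```text
[0.99, 2.51] [0.51344073 0.01472759 0.10464754]
```

Emit:
arm_command:
  targets:
    - {"claw": 1,"dx": 0,"dy": 7,"dz": 0,"rx": 0,"ry": 0,"rz": 0}
    - {"claw": 1,"dx": 0,"dy": 5,"dz": 0,"rx": 0,"ry": 0,"rz": 0}
    - {"claw": 1,"dx": 0,"dy": 2,"dz": 0,"rx": 0,"ry": 0,"rz": 0}
    - {"claw": 1,"dx": 0,"dy": 1.5,"dz": 0,"rx": 0,"ry": 0,"rz": 0}
    - {"claw": 1,"dx": 0,"dy": 0,"dz": 0,"rx": 0,"ry": 0,"rz": 0}
    - {"claw": 1,"dx": 0,"dy": 0,"dz": 0,"rx": 0,"ry": 0,"rz": 0}

```text
time: 10.77
position: [0.5133, 0.0296, 0.1039]
ee_rot: [0.692, 0.722, 0.0, 0.0]
wrist_force: [-0.8, 0.4, 0.1]
grip_width: 0.006
```

```bash
python3 -c "
from h import *
print(measure2(cap('scene')),bot.sense()['position'])"
```

```text
[0.98, 2.56] [0.51334865 0.0295329  0.10381321]
```

Emit:
arm_command:
  targets:
    - {"claw": 1,"dx": 0,"dy": 0.6,"dz": 0,"rx": 0,"ry": 0,"rz": 0}
    - {"claw": 1,"dx": 0,"dy": 0.6,"dz": 0,"rx": 0,"ry": 0,"rz": 0}
    - {"claw": 1,"dx": 0,"dy": 0,"dz": 0,"rx": 0,"ry": 0,"rz": 0}
    - {"claw": 1,"dx": 0,"dy": 0,"dz": 0,"rx": 0,"ry": 0,"rz": 0}

```text
time: 11.15
position: [0.5133, 0.0308, 0.1037]
ee_rot: [0.692, 0.722, -0.0, 0.0]
wrist_force: [-0.3, 0.5, 0.2]
grip_width: 0.008
```

```bash
python3 -c "
from h import *
print(measure2(cap('scene')),bot.sense()['position'])"
```

```text
[0.95, 2.54] [0.51329124 0.03073113 0.10371656]
```

Emit:
arm_command:
  targets:
    - {"claw": 1,"dx": 0,"dy": 0.5,"dz": 0,"rx": 0,"ry": 0,"rz": 0}
    - {"claw": 1,"dx": 0,"dy": 0.5,"dz": 0,"rx": 0,"ry": 0,"rz": 0}
    - {"claw": 1,"dx": 0,"dy": 0,"dz": 0,"rx": 0,"ry": 0,"rz": 0}
    - {"claw": 1,"dx": 0,"dy": 0,"dz": 0,"rx": 0,"ry": 0,"rz": 0}

```text
time: 11.53
position: [0.5132, 0.0317, 0.1037]
ee_rot: [0.692, 0.722, -0.0, -0.0]
wrist_force: [-0.5, -1.9, 0.4]
grip_width: 0.001
```

```bash
python3 -c "
from h import *
print(measure2(cap('scene')),bot.sense()['position'])"
```

```text
[0.98, 1.73] [0.51323195 0.03165866 0.10371491]
```

Emit:
arm_command:
  targets:
    - {"claw": 1,"dx": 0,"dy": 0.4,"dz": 0,"rx": 0,"ry": 0,"rz": 0}
    - {"claw": 1,"dx": 0,"dy": 0,"dz": 0,"rx": 0,"ry": 0,"rz": 0}
    - {"claw": 1,"dx": 0,"dy": 0,"dz": 0,"rx": 0,"ry": 0,"rz": 0}
    - {"claw": 1,"dx": 0,"dy": -8,"dz": 0,"rx": 0,"ry": 0,"rz": 0}
    - {"claw": 1,"dx": 0,"dy": -5,"dz": 5,"rx": 0,"ry": 0,"rz": 0}
    - {"claw": 1,"dx": 0,"dy": -5,"dz": 35,"rx": 0,"ry": 0,"rz": 0}
    - {"claw": 1,"dx": 2,"dy": -31,"dz": 10,"rx": 0,"ry": 0,"rz": 0}
    - {"claw": 1,"dx": 4,"dy": -31,"dz": 0,"rx": 0,"ry": 0,"rz": 0}
    - {"claw": 1,"dx": 6,"dy": -31,"dz": 0,"rx": 0,"ry": 0,"rz": 0}
    - {"claw": 1,"dx": 6,"dy": -31,"dz": 0,"rx": 0,"ry": 0,"rz": 0}
    - {"claw": 1,"dx": 0,"dy": 0,"dz": 0,"rx": 0,"ry": 0,"rz": 0}
    - {"claw": 1,"dx": 0,"dy": 0,"dz": 0,"rx": 0,"ry": 0,"rz": 0}

```text
time: 12.58
position: [0.5313, -0.1112, 0.1539]
ee_rot: [0.693, 0.721, 0.0, 0.0]
wrist_force: [-0.3, -0.1, -0.1]
grip_width: 0.007
```

```bash
python3 - <<'E'
from h import *
o=[]
for n in('top','scene'):
    c=cap(n);print(n,measure2(c),{k:round(float(v),2) for k,v in final(c).items()})
    I=c['pixels'];o.append(cv2.resize(I[150:260,205:320] if n=='top' else I[165:275,230:345],None,fx=3.4,fy=3.4,interpolation=cv2.INTER_CUBIC))
cv2.imwrite('pics/m5.png',np.hstack(o))
print(bot.sense()['position'],bot.sense()['wrist_force'])
E
```

```text
top [0.61, 0.52] {'idx_fit': 0.8, 'idx_post': 0.51, 'axis_y': 0.09, 'tgt': 0.48, 'tgt_c': 0.55}
scene [0.98, 0.94] {'idx_fit': 0.26, 'idx_post': -1.72, 'axis_y': 1.9, 'tgt': -0.44, 'tgt_c': 1.01}
[ 0.53112137 -0.10933691  0.15380786] [-0.64306032  0.45312409  0.93329718]
```

View pics/m5.png

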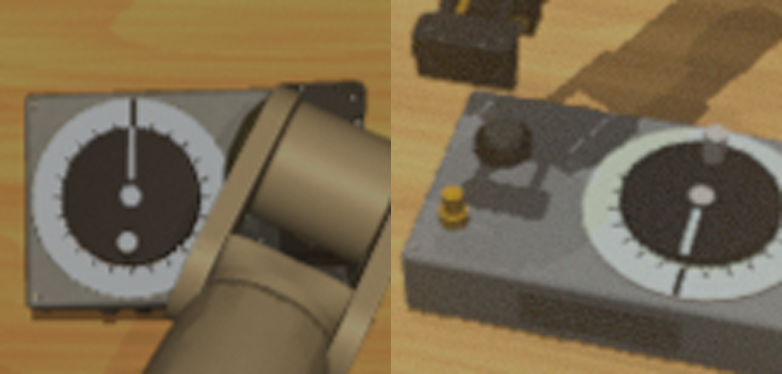

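Both views show the index and long lines in line: top (132,100–175), scene (690,230)→(680,280). The readings agree to about 0.1° (top 0.52 against 0.61, scene 0.94 against 0.98). The adapter hasn't moved. I'll press the button with one open finger so the tip stays inside the button's disc.

Emit:
arm_command:
  targets:
    - {"claw": -1,"dx": -17.5,"dy": -1.1,"dz": 0,"rx": 0,"ry": 0,"rz": 0}
    - {"claw": -1,"dx": -17.5,"dy": -1.1,"dz": 0,"rx": 0,"ry": 0,"rz": 0}
    - {"claw": -1,"dx": -17.5,"dy": -1.1,"dz": 0,"rx": 0,"ry": 0,"rz": 0}
    - {"claw": -1,"dx": 0,"dy": 0,"dz": 0,"rx": 0,"ry": 0,"rz": 0}
    - {"claw": -1,"dx": 0,"dy": 0,"dz": 0,"rx": 0,"ry": 0,"rz": 0}
    - {"claw": -1,"dx": 0,"dy": 0,"dz": 0,"rx": 0,"ry": 0,"rz": 0}
    - {"claw": -1,"dx": 0,"dy": 0,"dz": 0,"rx": 0,"ry": 0,"rz": 0}
    - {"claw": -1,"dx": 0,"dy": 0,"dz": 0,"rx": 0,"ry": 0,"rz": 0}
    - {"claw": -1,"dx": 0,"dy": 0,"dz": 0,"rx": 0,"ry": 0,"rz": 0}
    - {"claw": -1,"dx": 0,"dy": 0,"dz": -20,"rx": 0,"ry": 0,"rz": 0}
    - {"claw": -1,"dx": 0,"dy": 0,"dz": -15,"rx": 0,"ry": 0,"rz": 0}
    - {"claw": -1,"dx": 0,"dy": 0,"dz": 0,"rx": 0,"ry": 0,"rz": 0}

```text
time: 13.68
position: [0.4778, -0.1125, 0.1164]
ee_rot: [0.692, 0.722, -0.001, -0.002]
wrist_force: [-0.5, 0.2, -0.4]
grip_width: 0.893
```

```bash
python3 - <<'E'
from h import *
c=cap('scene');cv2.imwrite('pics/m6.png',cv2.resize(c['pixels'][130:265,200:330],None,fx=4,fy=4,interpolation=cv2.INTER_CUBIC))
print(bot.sense()['position'],bot.sense()['wrist_force'],bot.sense()['grip_width'])
E
```

```text
[ 0.47839106 -0.1128075   0.11784778] [-0.70087861 -0.31967001  0.01639166] 0.9407260393396066
```

View pics/m6.png

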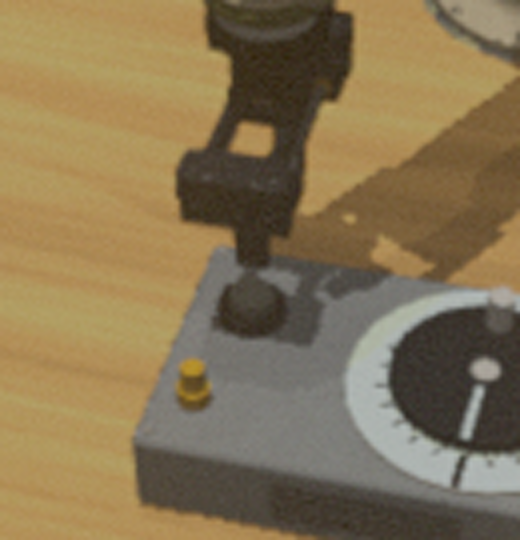

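The crop shows the open finger's tip at (255,265), just above the button at (253,300). The other finger is hidden behind it and the adapter at (192,385) is clear. Next I press down in steps.

Emit:
arm_command:
  targets:
    - {"claw": -1,"dx": 0,"dy": 0,"dz": -9,"rx": 0,"ry": 0,"rz": 0}
    - {"claw": -1,"dx": 0,"dy": 0,"dz": -6,"rx": 0,"ry": 0,"rz": 0}
    - {"claw": -1,"dx": 0,"dy": 0,"dz": -3,"rx": 0,"ry": 0,"rz": 0}
    - {"claw": -1,"dx": 0,"dy": 0,"dz": 0,"rx": 0,"ry": 0,"rz": 0}
    - {"claw": -1,"dx": 0,"dy": 0,"dz": 0,"rx": 0,"ry": 0,"rz": 0}

```text
time: 14.15
position: [0.4789, -0.1132, 0.1008]
ee_rot: [0.692, 0.722, 0.0, 0.0]
wrist_force: [0.2, 1.1, 0.4]
grip_width: 0.995
```

```bash
python3 - <<'E'
from h import *
s=bot.sense();c=cap('scene');cv2.imwrite('pics/m7.png',cv2.resize(c['pixels'][165:225,235:295],None,fx=8,fy=8,interpolation=cv2.INTER_CUBIC))
print(s['position'],s['wrist_force'],s['torque'],s['grip_width'])
E
```

```text
[ 0.47888202 -0.1131506   0.1008219 ] [0.21250301 1.06445009 0.41734755] [ 0.00027113 -0.06201364  0.01247578] 0.9953856218607539
```

View pics/m7.png

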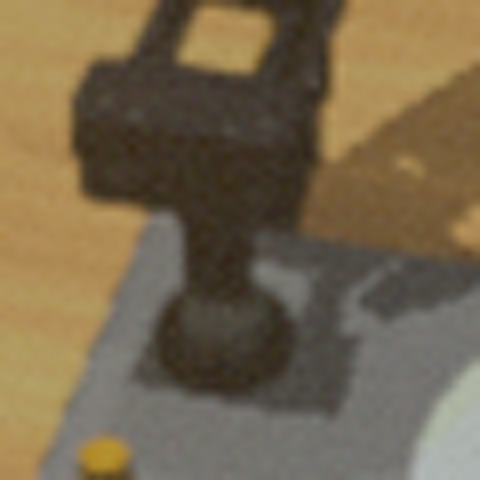

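The finger is now right over the button, with its tip at (220,300) and the button cap around (225,330). I'll press in small steps and watch the force.

Emit:
arm_command:
  targets:
    - {"claw": -1,"dx": 0,"dy": 0,"dz": -2,"rx": 0,"ry": 0,"rz": 0}
    - {"claw": -1,"dx": 0,"dy": 0,"dz": -2,"rx": 0,"ry": 0,"rz": 0}
    - {"claw": -1,"dx": 0,"dy": 0,"dz": -1,"rx": 0,"ry": 0,"rz": 0}
    - {"claw": -1,"dx": 0,"dy": 0,"dz": 0,"rx": 0,"ry": 0,"rz": 0}
    - {"claw": -1,"dx": 0,"dy": 0,"dz": 0,"rx": 0,"ry": 0,"rz": 0}

```text
time: 14.62
position: [0.4791, -0.1132, 0.096]
ee_rot: [0.692, 0.722, 0.0, 0.0]
wrist_force: [1.3, -0.6, 1.9]
grip_width: 1.001
```

Emit:
arm_command:
  targets:
    - {"claw": -1,"dx": 0,"dy": 0,"dz": -1,"rx": 0,"ry": 0,"rz": 0}
    - {"claw": -1,"dx": 0,"dy": 0,"dz": -1,"rx": 0,"ry": 0,"rz": 0}
    - {"claw": -1,"dx": 0,"dy": 0,"dz": 0,"rx": 0,"ry": 0,"rz": 0}
    - {"claw": -1,"dx": 0,"dy": 0,"dz": 0,"rx": 0,"ry": 0,"rz": 0}

```text
time: 14.95
position: [0.479, -0.1132, 0.0939]
ee_rot: [0.692, 0.722, 0.0, 0.0]
wrist_force: [1.3, -1.5, 4.0]
grip_width: 0.998
```

Emit:
arm_command:
  targets:
    - {"claw": -1,"dx": 0,"dy": 0,"dz": -1,"rx": 0,"ry": 0,"rz": 0}
    - {"claw": -1,"dx": 0,"dy": 0,"dz": -1,"rx": 0,"ry": 0,"rz": 0}
    - {"claw": -1,"dx": 0,"dy": 0,"dz": 0,"rx": 0,"ry": 0,"rz": 0}
    - {"claw": -1,"dx": 0,"dy": 0,"dz": 0,"rx": 0,"ry": 0,"rz": 0}

```text
time: 15.28
position: [0.4791, -0.1132, 0.0923]
ee_rot: [0.692, 0.722, 0.0, 0.001]
wrist_force: [-0.4, -0.3, 8.5]
grip_width: 0.997
```

Emit:
arm_command:
  targets:
    - {"claw": -1,"dx": 0,"dy": 0,"dz": -1,"rx": 0,"ry": 0,"rz": 0}
    - {"claw": -1,"dx": 0,"dy": 0,"dz": 0,"rx": 0,"ry": 0,"rz": 0}
    - {"claw": -1,"dx": 0,"dy": 0,"dz": 0,"rx": 0,"ry": 0,"rz": 0}

```text
time: 15.53
position: [0.4792, -0.1133, 0.0921]
ee_rot: [0.692, 0.722, 0.0, 0.001]
wrist_force: [-5.4, 1.0, 18.3]
grip_width: 0.997
```

The force rose gently over about 6 mm and then jumped to 18 N with no further travel, so the button is bottomed. Now I'll let go and back away.

Emit:
arm_command:
  targets:
    - {"claw": -1,"dx": 0,"dy": 0,"dz": 4,"rx": 0,"ry": 0,"rz": 0}
    - {"claw": -1,"dx": 0,"dy": 0,"dz": 10,"rx": 0,"ry": 0,"rz": 0}
    - {"claw": -1,"dx": 0,"dy": 0,"dz": 30,"rx": 0,"ry": 0,"rz": 0}
    - {"claw": -1,"dx": 0,"dy": 0,"dz": 35,"rx": 0,"ry": 0,"rz": 0}
    - {"claw": -1,"dx": -20,"dy": -20,"dz": 35,"rx": 0,"ry": 0,"rz": 0}
    - {"claw": -1,"dx": -20,"dy": -30,"dz": 0,"rx": 0,"ry": 0,"rz": 0}
    - {"claw": -1,"dx": -20,"dy": -30,"dz": 0,"rx": 0,"ry": 0,"rz": 0}
    - {"claw": -1,"dx": -20,"dy": -30,"dz": 0,"rx": 0,"ry": 0,"rz": 0}
    - {"claw": -1,"dx": -20,"dy": -30,"dz": 0,"rx": 0,"ry": 0,"rz": 0}
    - {"claw": -1,"dx": 0,"dy": 0,"dz": 0,"rx": 0,"ry": 0,"rz": 0}
    - {"claw": -1,"dx": 0,"dy": 0,"dz": 0,"rx": 0,"ry": 0,"rz": 0}

```text
time: 16.45
position: [0.3792, -0.2522, 0.2019]
ee_rot: [0.693, 0.721, 0.0, -0.001]
wrist_force: [0.0, 0.7, -1.2]
grip_width: 1.0
```

```bash
python3 - <<'E'
from h import *
o=[]
for n in('top','scene'):
    c=cap(n);print(n,measure2(c));I=c['pixels'];o.append(I)
    if n=='top': print('button depth z', [round(float(c['position'][2]-c['depth'][v,u]),4) for u,v in((298,216),(297,215))])
cv2.imwrite('pics/m8.png',np.hstack([cv2.resize(o[0][140:300,100:480],(400,168)),cv2.resize(o[1][140:310,80:480],(400,170))[:168]]))
print(bot.sense()['wrist_force'],bot.sense()['time'])
a=cv2.absdiff(o[1],cv2.imread('pics/s1.png')).max(2)
for n,(x0,x1,y0,y1) in dict(mug=(135,185,195,250),key=(425,480,255,310),mouse=(130,165,160,195),adapter=(242,256,216,234)).items(): print(n,np.percentile(a[y0:y1,x0:x1],[50,95,99]))
E
```

```text
top [0.6, 0.52]
button depth z [0.0853, 0.0806]
scene [0.96, 0.93]
[ 0.52217305  1.1643291  -0.23166867] 16.55
mug [ 5. 10. 12.]
key [ 5. 10. 12.]
mouse [ 5.  10.8 13. ]
adapter [ 5. 10. 11.]
```

View pics/m8.png

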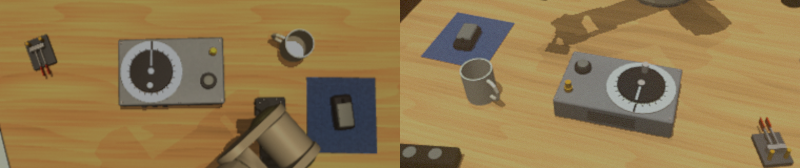

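The view shows the dial set (top, 151,45–60), the button up at (208,80), the loose items where they were, and the arm clear.

```bash
python3 -c "
from station import bot
print(bot.job_done())"
```

```text
the job is handed in; nothing more can be done
None
```

The dial is set to the long line, and the button was pressed right down once, after the dial was set, and let go. I then handed the job in at about 16.6 s of robot time.

- **Dial:** I pushed the post round with the shut fingertips, about 137° anticlockwise. It overshot by roughly 1.3°, so I nudged it back from the other side, without pinching the post.
- **Alignment check:** At the end the index line read 0.52° against 0.60° for the long line in the top view, and 0.93° against 0.96° in the scene view.
- **A check that disagreed:** A second check, fitting the index line together with the post, agreed in the top view (0.51° against 0.48°). In the scene view it disagreed with itself and was about a degree off. I put that down to glare on the post and did not use it.
- **Scale ring:** The long line's reading stayed the same throughout, so the ring did not shift.
- **Button:** I pressed it with one open finger. The force rose gently over about 6 mm, then jumped to 18 N with no further travel. Afterwards its top read about 81–85 mm high, against about 87 mm at the start. It looks sprung back in the picture, though the depth reading there is noisy.
- **Other items:** The mug, key, mouse and adapter matched the first scene picture to within image noise, and the arm ended clear of everything.

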